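# Hold a letter clip gaping over the card sheaf

### The job

Take the steel letter clip off the front rim of the organiser's open tray by squeezing its levers, and bring it down astride the middle of the top edge of the wide, landscape sheaf of cards (not the narrow portrait one), jaws spread well open with one on each side, square to the cards and clear of them. Do not let it bite or press on the cards, keep both card stands and the other things in the drawer where they are, and finish holding the clip still there, still gaping with the card edge well inside its jaws, so that I can add a card before it is let go.

Things in the scene. Friction and masses are not known exactly. Their poses are not given: they have to be found in the camera images.
- clip: Plain steel letter clip (bulldog type), 71 mm tall, 44 mm wide, 58 g, upright, at first biting the front rim of the organiser's tray: jaws down, finger levers up. Origin on the axis of its sprung pivot (a coil 8 mm thick, which at first rests on the rim); y along the pivot, x the way the jaws open, z up. Shut, the jaw lips lie 34 mm below the origin; open at the stop, 31 mm.
- clip_grip (a point): Where to squeeze the clip from above: midway between its two flat levers, 28 mm above the pivot, axes as the clip's. A finger goes on either side along x. Levers 26 mm wide (y), tips 37 mm above the pivot, splayed 43 mm over the outsides at the tips and 18 mm at the roots (3 mm above the pivot). Squeezed to the stop they stand parallel, 14 mm over the outsides, tips 41 mm above the pivot.
- clip_far (a joint): How far each half of the clip has swung open, rad (both swing alike): 0 shut, about 0.05 biting the rim, 0.36 fully open at a firm stop. Gap between the lips in mm is about 62 x the value (22 mm at the stop). The spring needs about 5 N on each lever near its tip to start, 10 N at the stop; let go, the jaws snap shut.
- organiser: Grey plastic organiser box, 150 x 200 mm, fixed to the drawer bottom. Origin under its centre; x points from the front to the back. The front half (towards its -x) is an open tray whose 3 mm thick walls are 45 mm high; the clip bites the front wall, whose middle plane is at x = -73.5 mm. The back half is a compartment 54 mm high with a closed push-button lid.
- wide_stand: Grey cast-metal card stand 48 (x) x 95 (y) x 18 mm, loose, 0.4 kg, holding the wide sheaf: cards in landscape, 85 mm wide along y, 5 mm thick along x, rising from the stand to 63 mm above its underside. Origin under its centre, z up.
- sheaf_top (a point): Middle of the top edge of the wide sheaf, 63 mm above the stand's underside; axes as the wide stand's: y along the card edge, x across the sheaf.
- tall_stand: The other card stand, same base, with the same cards in portrait: 55 mm wide along y, 5 mm thick, rising to 93 mm above its underside. To be left alone. Origin under its centre.
- slide_stick: Lime-green slide-out memory stick, 58 x 20 x 9 mm, lying on the drawer bottom; origin under its centre, x along it.
- bamboo_drive: Bamboo-cased drive, 60 x 20 x 10 mm, lying on the drawer bottom; origin under its centre, x along it.
- metal_drive: Rose-gold metal drive with a thumb slider, 52 x 18 x 8 mm, lying in the organiser's open tray; origin under its centre, x along it.
- finger_drive: Black fingerprint-reader drive, 56 x 21 x 9 mm, lying on the organiser's lid; origin under its centre, x along it.
- eraser: White eraser in a card sleeve, 22 x 44 x 12 mm, at the back of the drawer; origin under its centre.
- pencil: Yellow pencil, 150 mm long along its y, 7 mm thick, at the back of the drawer; origin under its centre.
- foldback: Small black foldback clip, 32 mm wide, 29 mm tall with its wire handles, standing at the front of the drawer; not the clip to use. Origin under its centre.
Not all that is in view belongs to the job. Leave any blue or orange look-alike of the clip alone.

How it is judged:
On the way:
1. the clip is squeezed open and lifted clear of the tray's rim in the fingers (value of joint clip_far above 0.22 rad and contact force between the fingers and clip above 2 N and z of clip in the frame of organiser above 0.085 m), for 0.2 s.
At the end, for the whole second after the job is handed in: Clip held still in the fingers, lips at least 14 mm apart, upright and square to the wide sheaf (0.2 rad), the middle of the card edge 4.5 to 25 mm below the pivot and within 7 mm across, 15 mm along; clip and fingers touch neither cards nor stand; stand within 15 mm of its start, upright (value of joint clip_far above 0.22 rad and contact force between the fingers and clip above 2 N and z of sheaf_top in the frame of clip between -0.025 and -0.0045 m and x of sheaf_top in the frame of clip between -0.007 and 0.007 m and y of sheaf_top in the frame of clip between -0.015 and 0.015 m and angle between the y axis of clip and the y axis of wide_stand, either way round below 0.2 rad and angle between clip's own z axis and vertical below 0.2 rad and contact force between each of clip, the fingers and wide_stand below 0.3 N and linear speed of clip below 0.02 m/s and distance of wide_stand from where it was at the start of the episode below 0.015 m and angle between wide_stand's own z axis and vertical below 0.08 rad); the arm keeps its last pose, push and grip.
It fails at once if the clip bites or presses on the cards (over 6 N) (contact force between clip and wide_stand above 6 N).
It fails at once if the clip is put on the portrait cards (contact force between clip and tall_stand above 6 N).
It fails at once if the wide stand is pushed away or tipped (distance of wide_stand from where it was at the start of the episode above 0.03 m or angle between wide_stand's own z axis and vertical above 0.3 rad).
It fails at once if another thing in the drawer is shifted by more than 25 mm (distance of any of slide_stick, bamboo_drive, metal_drive, finger_drive, eraser, pencil, foldback, tall_stand from where it was at the start of the episode above 0.025 m).
It also fails if it takes over 38 s, if anything falls off the work surface, if the arm or the gripper's body presses on something with over 40 N, if the wrist force passes 120 N, or if a joint passes its speed limit or range.

### The arm

A 6-joint arm with a two-finger parallel gripper is mounted at the origin on the work surface. World frame = base frame: x ahead of the robot, y to its left, z up, the work surface at z = 0. Lengths are in m, angles in rad, forces in N, time in s.
With the tool pointing down it reaches from about 0.275 to 1 m from the base axis. Payload 8.4 kg.
Tool frame: the origin (TCP) lies midway between the tips of the shut fingers; the grasp point (between the pads) lies r.hold_point_z behind it (r.hold_point_z is the distance from the TCP to the grasp point, in m); z points along the fingers, y is the line along which they close (so a half turn about z gives the same grasp; the last joint's range is limited). The gripper opens to 85 mm and grips with 20 to 120 N. Pads are 22 mm wide; open, the fingers measure 114 mm over their backs; the gripper's body (76 mm by 85 mm) begins 54 mm behind the grasp point. The pads swing forward as they close: fully open they stand 13 mm farther back than shut.
Start: joints at [-1.264, 0.353, 1.633, -0, 1.155, -0.002], TCP at [0.19, -0.595, 0.231] pointing down, gripper open.
Joint ranges: [-2.63, 2.63], [-0.92, 2.1], [0.06, 2.66], [-1.3, 4.44], [0, 2.69], [-3.02, 3.02]. Speed limits (rad/s): [2.22, 2.22, 2.79, 3.14, 3.14, 3.14].

### API

Orientations are given as a 3x3 rotation matrix whose columns are the frame's x, y, z axes.
In Python, from cell import r gives the robot as it stands. The module is installed in compiled form; this text tells all that it offers.
- The arm moves only by the tool carry_out, never from a script. Its arguments are lists of equal length, an entry for each row: "translation": the shift along the tool's x, y, z in cm, a list of three; "roll": the turn about the tool's z in units of 5 degrees (1.0 is 5 degrees). A call has 1 to 8 rows; each row shifts and turns the commanded pose from where the row before left it, along the tool's axes as they then stand; what a row does not reach is not made up. A row lasts 1/12 s, in which the tool goes at most 41.7 mm and 7.16 degrees, less where a joint would pass 70% of its speed; a pose out of reach is approached as far as the arm can. A call is refused whole if a number of a shift passes 4.17 or a number of a turn 1, either way. A call with a gripper value outside its range is refused whole. "grip" is the opening, from -1 (shut) to 1 (fully open), set as the call begins (left out, the last holds). The fingers move at their own pace and stop on an object; the grip force is fixed at half the most. Time passes only in rows, so rows that do not move let the fingers close. It gives the time, the measured TCP pose, the force, the opening and the grip force at its end, in the units of the state.
- r.sense(): the state, without advancing time (a new reading comes with each control period).
- r.camera(name): name is "scene" or "top" or "wrist"; returns the picture (384x512x3 uint8, red, green, blue); there is no depth.
- r.get_calibration(name): a dict with "fov_y" (degrees; the focal length in pixels is half the picture's height over the tangent of half this angle, whatever the lens; pixels are square), "cx", "cy" (the principal point, pixels), "rvec" (rotation vector, rad) and "tvec" (3), from world to camera coordinates, as OpenCV has them; the wrist camera has in their place "mount" (4x4, takes a point from camera to tool coordinates, whose origin is the TCP and whose axes are the flange's). Camera axes: x right, y down, z forward; pixel columns grow to the right and rows downward; lengths in m; the calibration is good to about 2 mm. The wrist camera is an equidistant fisheye: a pixel r from the principal point sees the ray r / f radians off the axis. A picture is of the moment at which its call begins: read the wrist's pose just before it. get_calibration takes no time and is no camera call.
- r.job_done(): hands the job in; it is judged then, once.
The state is a dict: "time_s": time; "joints": joint angles; "qvel": joint speeds; "joint_torque": joint torques, N m; "ee_pos": TCP position; "eef_rot": TCP orientation; "wrist_force": force on the tool from outside, world axes, zero at the start; "torque": the same for the moment, N m; "width": finger opening in m; "grasp_force": force on a finger pad.
Only numpy, scipy, OpenCV 4.12 (cv2) and the standard library are available. Lean on these libraries where they do the work, as an engineer would, in place of code of your own. Each camera call takes 0.05 s, during which the arm holds its last target. There are 200 camera calls.

## Working session

There is one attempt and no reset: what is moved stays moved. The work goes in short steps, Python scripts to look and compute and a tool call to move; the robot and the scene stay as the last step left them, time stands still between calls to the robot, and variables do not carry over. Pictures are saved under pics/ and viewed, at most 12 in all, crops included, and the job is handed in when it is done.

Besides the shell and the picture viewer there is one more tool, called after ">>>" by a JSON object that holds its "api" and its "payload". carry_out: Moves the arm, as the interface text tells. Its arguments: {"type":"object","properties":{"translation":{"type":"array","items":{"type":"array","items":{"type":"number"}}},"roll":{"type":"array","items":{"type":"number"}},"grip":{"type":"number"}},"required":["translation","roll"]}

```bash
mkdir -p pics; cat > h.py <<'E'
import numpy as np, cv2
from cell import r
def cal(n):
    c=r.get_calibration(n); f=192/np.tan(np.radians(c['fov_y']/2)); return c,f
def ray(n,u,v,st=None):
    c,f=cal(n)
    if n=='wrist':
        d=np.array([u-c['cx'],v-c['cy']]); a=np.hypot(*d); t=a/f
        dc=np.array([*(np.sin(t)*d/max(a,1e-9)),np.cos(t)]); M=np.array(c['mount'])
        R=np.array(st['eef_rot']); p=np.array(st['ee_pos'])
        return p+R@M[:3,3], R@M[:3,:3]@dc
    R=cv2.Rodrigues(np.array(c['rvec'],float))[0]; t=np.array(c['tvec']).ravel()
    return -R.T@t, R.T@np.array([(u-c['cx'])/f,(v-c['cy'])/f,1])
def onz(n,u,v,z,st=None):
    o,d=ray(n,u,v,st); return o+d*(z-o[2])/d[2]
def proj(n,P,st=None):
    c,f=cal(n); P=np.asarray(P,float)
    if n=='wrist':
        M=np.array(c['mount']);R=np.array(st['eef_rot']);p=np.array(st['ee_pos'])
        q=M[:3,:3].T@(R.T@(P-p)-M[:3,3]); t=np.arctan2(np.hypot(q[0],q[1]),q[2]); k=f*t/max(np.hypot(q[0],q[1]),1e-9)
        return np.array([c['cx']+k*q[0],c['cy']+k*q[1]])
    R=cv2.Rodrigues(np.array(c['rvec'],float))[0]; q=R@P+np.array(c['tvec']).ravel()
    return np.array([c['cx']+f*q[0]/q[2],c['cy']+f*q[1]/q[2]])
def save(im,name,box=None,s=1):
    if box: im=im[box[1]:box[3],box[0]:box[2]]
    im=cv2.resize(im,None,fx=s,fy=s,interpolation=cv2.INTER_CUBIC)
    cv2.imwrite('pics/'+name,im[:,:,::-1])
E
python3 - <<'E'
from h import *
s=r.sense(); print(s['time_s'],s['ee_pos'],np.round(s['eef_rot'],3),s['width'],r.hold_point_z)
for n in('scene','top','wrist'):
    im=r.camera(n); np.save(n+'.npy',im); print(n,r.get_calibration(n))
a=np.load('scene.npy');b=np.load('top.npy')
save(a,'scene.png',s=1.5);save(b,'top.png',s=1.5)
E
```

```text
0.0 [ 0.18979087 -0.59496751  0.23054986] [[ 0.953  0.304 -0.   ]
 [ 0.304 -0.953  0.001]
 [-0.    -0.001 -1.   ]] 0.085458183249013 0.0187
scene {'fov_y': 44.792502237273524, 'cx': 253.3983019892646, 'cy': 191.36758446975577, 'rvec': array([ 2.13544129,  0.5317536 , -0.29529073]), 'tvec': array([-0.46001446, -0.06346648,  1.29634317])}
top {'fov_y': 53.97813333051609, 'cx': 255.31144183333564, 'cy': 183.0300542755769, 'rvec': array([ 2.16587577, -2.19552196,  0.10250395]), 'tvec': array([-0.0090005 ,  0.51488621,  0.88483707])}
wrist {'fov_y': 65.70646984690485, 'cx': 254.17049547825914, 'cy': 192.3185431732309, 'mount': array([[ 1.27841124e-03, -9.53815934e-01, -3.00388964e-01,
         7.61200666e-02],
       [ 9.99999125e-01,  1.11756342e-03,  7.07284067e-04,
         7.40256848e-05],
       [-3.38915095e-04, -3.00389606e-01,  9.53816528e-01,
        -1.43517426e-01],
       [ 0.00000000e+00,  0.00000000e+00,  0.00000000e+00,
         1.00000000e+00]])}
```

View pics/scene.png

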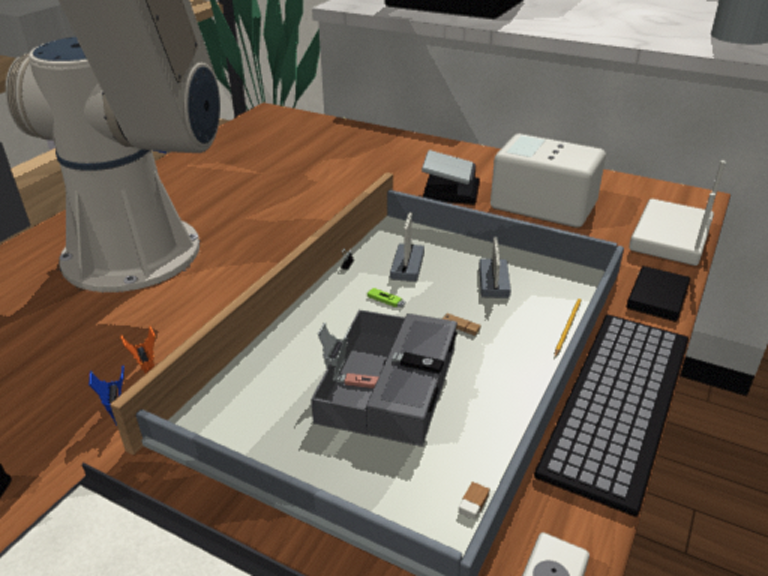

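View pics/top.png

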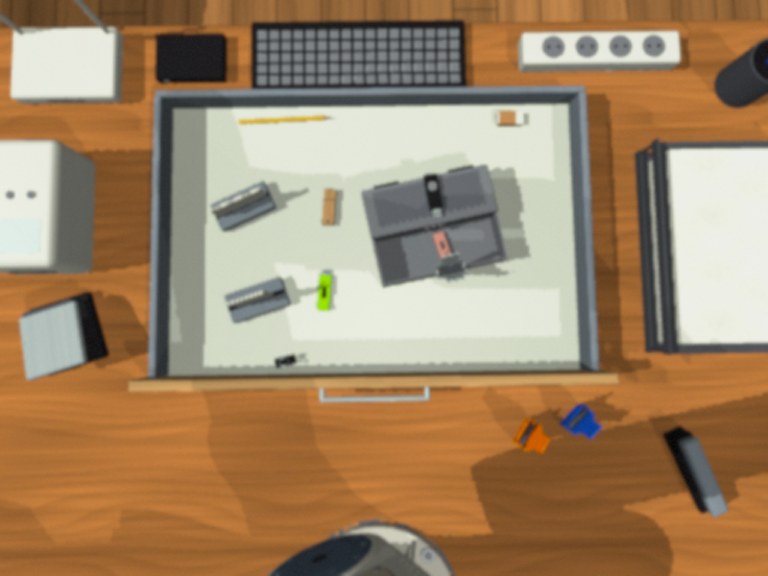

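The scene picture shows the clip on the front rim at (328,345). The two stands are at (407,245) and (495,270). In the top picture the clip is at about (450,262) and the stands at (257,300) and (245,205), all at 1.5x scale. I'll zoom in on these.

```bash
python3 - <<'E'
from h import *
a=np.load('scene.npy');b=np.load('top.npy')
A=cv2.resize(a[130:210,200:360],None,fx=5,fy=5)[:, :800]
B=cv2.resize(b[110:220,130:350],None,fx=3.6,fy=3.6); 
save(A,'a.png'); save(B,'b.png')
E
```

```text
(no output)
```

View pics/a.png

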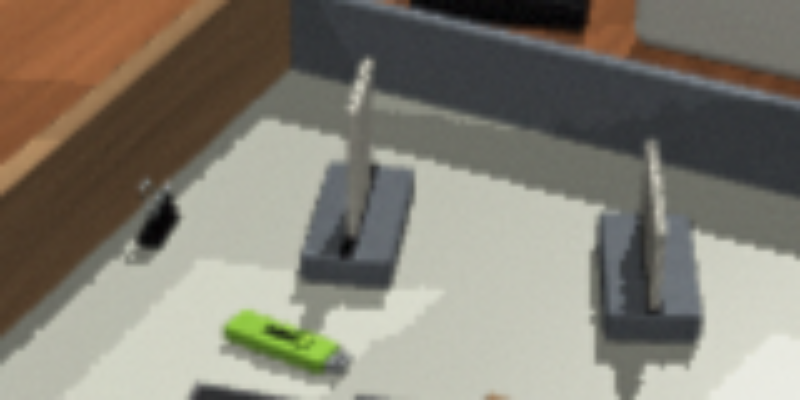

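View pics/b.png

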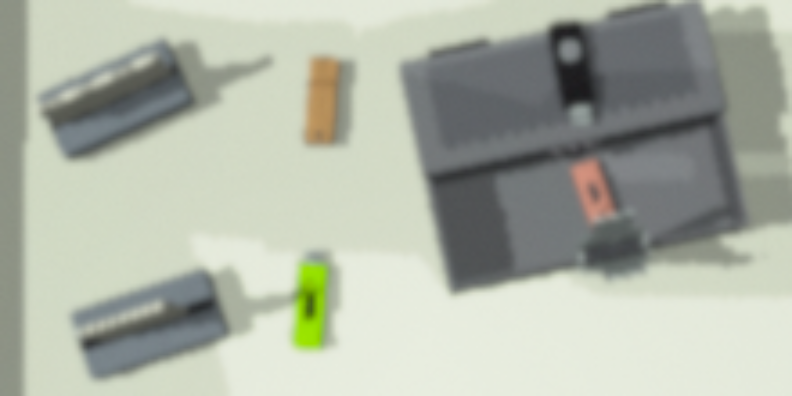

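The upper stand in the top view, which is the right one in the scene view, holds the lower full-width sheaf, so it is the wide one. Next I'll triangulate rough heights and positions.

```bash
python3 - <<'E'
from h import *
def tri(u1,u2):
    o1,d1=ray('scene',*u1);o2,d2=ray('top',*u2)
    A=np.c_[d1,-d2];t=np.linalg.lstsq(A,o2-o1,rcond=None)[0]
    p=o1+d1*t[0];q=o2+d2*t[1];return np.round((p+q)/2,4),round(np.linalg.norm(p-q),4)
B=lambda x,y:(x/3.6+130,y/3.6+110); A=lambda x,y:(x/5+200,y/5+130)
def blob(n,lo,hi):
    im=np.load(n+'.npy');m=cv2.inRange(cv2.cvtColor(im,cv2.COLOR_RGB2HSV),lo,hi)
    k=cv2.connectedComponentsWithStats(m);i=1+np.argmax(k[2][1:,4]);return k[3][i]
g=[blob(n,(35,150,100),(55,255,255)) for n in('scene','top')]
print('stick',g,tri(*g))
print('stand near right corner base top', tri(A(602,318),B(70,158)))
print('clip',tri((328/1.5,345/1.5),B(613,240)))
for p in [(450,292),(745,228),(403,65),(700,2)]: print('org',p,np.round(onz('top',*B(*p),0.06),4))
for p in [(45,102),(172,52)]: print('sheaf',np.round(onz('top',*B(*p),0.075),4))
for p in [(40,97),(165,40),(193,100),(70,158)]: print('standtop',np.round(onz('top',*B(*p),0.03),4))
E
```

```text
stick [array([255.48623853, 197.65137615]), array([215.82424242, 194.62424242])] (array([0.4876, 0.0794, 0.011 ]), np.float64(0.0027))
stand near right corner base top (array([ 0.5971,  0.2565, -0.0519]), np.float64(0.0098))
clip (array([ 0.5176, -0.1229,  0.0697]), np.float64(0.0152))
org (450, 292) [ 0.4928 -0.0147  0.06  ]
org (745, 228) [ 0.5315 -0.2049  0.06  ]
org (403, 65) [0.6407 0.0137 0.06  ]
org (700, 2) [ 0.6801 -0.1804  0.06  ]
sheaf [0.6161 0.2407 0.075 ]
sheaf [0.6474 0.1604 0.075 ]
standtop [0.629  0.2573 0.03  ]
standtop [0.6668 0.174  0.03  ]
standtop [0.6257 0.1552 0.03  ]
standtop [0.5875 0.2369 0.03  ]
```

>>> {"api": "carry_out", "payload": {"translation": [[2.83, -2.18, 0.1], [2.83, -2.18, 0.1], [2.83, -2.18, 0.1], [2.83, -2.18, 0.1], [2.83, -2.18, 0.1], [2.83, -2.18, 0.1], [2.83, -2.18, 0.1], [2.83, -2.18, 0.1]], "roll": [0, 0, 0, 0, 0, 0, 0, 0], "grip": 1}}

```text
time_s: 0.82
ee_pos: [0.3532, -0.3589, 0.2232]
eef_rot: [[0.953, 0.304, -0.0], [0.304, -0.953, 0.0], [-0.0, -0.0, -1.0]]
wrist_force: [-0.2, 0.4, 0.8]
width: 0.0854
grasp_force: 0.0
```

>>> {"api": "carry_out", "payload": {"translation": [[2.83, -2.18, 0.1], [2.83, -2.18, 0.1], [2.83, -2.18, 0.1], [2.83, -2.18, 0.1], [2.83, -2.18, 0.1], [2.83, -2.18, 0.1], [2.83, -2.18, 0.1], [2.83, -2.18, 0.1]], "roll": [0, 0, 0, 0, 0, 0, 0, 0]}}

```text
time_s: 1.48
ee_pos: [0.5159, -0.1238, 0.2152]
eef_rot: [[0.953, 0.304, -0.0], [0.304, -0.953, -0.0], [-0.0, -0.0, -1.0]]
wrist_force: [0.2, -0.5, -0.3]
width: 0.0856
grasp_force: 0.0
```

>>> {"api": "carry_out", "payload": {"translation": [[0, 0, 0], [0, 0, 0], [0, 0, 0], [0, 0, 0], [0, 0, 0], [0, 0, 0], [0, 0, 0], [0, 0, 0]], "roll": [-1, -1, -1, -1, -1, -1, -1, -1]}}

```text
time_s: 2.15
ee_pos: [0.5151, -0.1255, 0.2151]
eef_rot: [[0.531, 0.848, -0.0], [0.848, -0.531, 0.0], [-0.0, -0.0, -1.0]]
wrist_force: [-0.8, -0.4, -0.1]
width: 0.0857
grasp_force: 0.0
```

>>> {"api": "carry_out", "payload": {"translation": [[0, 0, 0], [0, 0, 0], [0, 0, 0], [0, 0, 0], [0, 0, 0], [0, 0, 0], [0, 0, 0], [0, 0, 0]], "roll": [-1, -1, -1, -1, -1, -1, -1, -1]}}

```text
time_s: 2.82
ee_pos: [0.5151, -0.1255, 0.2151]
eef_rot: [[-0.138, 0.99, -0.0], [0.99, 0.138, 0.0], [0.0, -0.0, -1.0]]
wrist_force: [0.9, 0.1, -0.3]
width: 0.0856
grasp_force: 0.0
```

>>> {"api": "carry_out", "payload": {"translation": [[0, 0, 0], [0, 0, 0]], "roll": [-0.76, 0]}}

```text
time_s: 2.98
ee_pos: [0.5152, -0.1255, 0.2151]
eef_rot: [[-0.202, 0.979, -0.0], [0.979, 0.202, 0.0], [0.0, -0.0, -1.0]]
wrist_force: [0.1, 0.2, -0.1]
width: 0.0857
grasp_force: 0.0
```

```bash
python3 - <<'E'
from h import *
import pickle
s=r.sense(); im=r.camera('wrist'); pickle.dump((s,im),open('w1.pkl','wb'))
print(s['time_s'],s['ee_pos'],np.round(s['eef_rot'],3),np.round(s['joints'],2)); save(im,'w1.png',s=1.5)
print(proj('wrist',[.515,-.125,.055],s)*1.5)
E
```

```text
2.9833 [ 0.5151506  -0.12549794  0.21510314] [[-0.202  0.979 -0.   ]
 [ 0.979  0.202  0.   ]
 [ 0.    -0.    -1.   ]] [-0.24  0.22  1.85 -0.    1.07 -0.45]
[382.0774523  261.86249478]
```

View pics/w1.png

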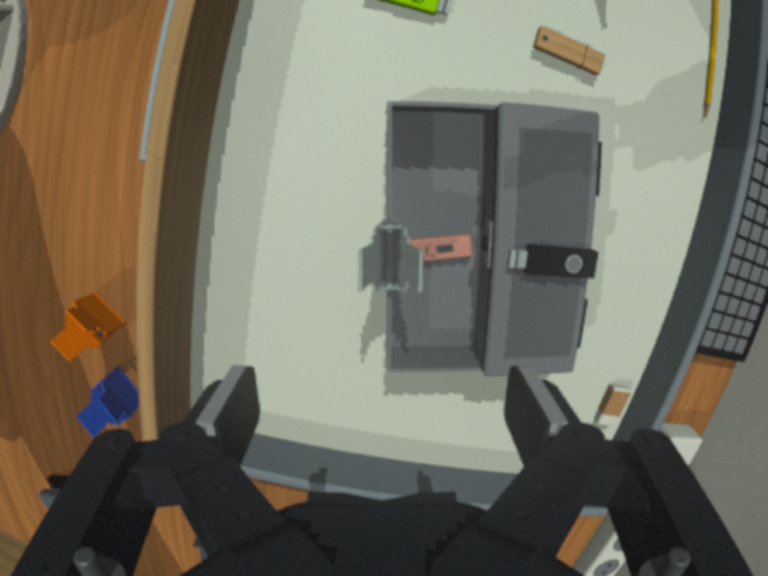

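The wrist view shows the rim vertical in the image, so the tool is aligned with it. The clip's lever tips are at x≈360 and x≈421, rows ~246–290, at 1.5x scale.

```bash
python3 - <<'E'
from h import *
import pickle
s,im=pickle.load(open('w1.pkl','rb'))
R=np.array(s['eef_rot'])
def P(n,u,v,z):
    p=onz('wrist',u/1.5,v/1.5,z,s); print(n,np.round(p,4),'tool cm',np.round(100*R.T@(p-s['ee_pos']),2)); return p
for u,v in[(360,247),(360,290),(422,247),(422,290)]:P('lev',u,v,.092)
P('rimT',387.5,104,.051);P('rimB',387.5,370,.051);P('backtop',600,112,.06);P('backbot',575,374,.06);P('coil',386,229,.055)
save(im,'w1c.png',(220,130,320,210),7)
E
```

```text
lev [ 0.4979 -0.1095  0.092 ] tool cm [ 1.92 -1.36 12.31]
lev [ 0.5032 -0.1366  0.092 ] tool cm [-0.84 -1.39 12.31]
lev [ 0.5351 -0.1017  0.092 ] tool cm [ 1.93  2.44 12.31]
lev [ 0.5414 -0.1286  0.092 ] tool cm [-0.84  2.51 12.31]
rimT [ 0.4963 -0.017   0.051 ] tool cm [11.01  0.35 16.41]
rimB [ 0.5369 -0.2095  0.051 ] tool cm [-8.67  0.44 16.41]
backtop [0.6434 0.0175 0.06  ] tool cm [11.41 15.46 15.51]
backbot [ 0.6872 -0.1821  0.06  ] tool cm [-9.02 15.71 15.5 ]
coil [ 0.5129 -0.1015  0.055 ] tool cm [ 2.39  0.27 16.01]
```

View pics/w1c.png

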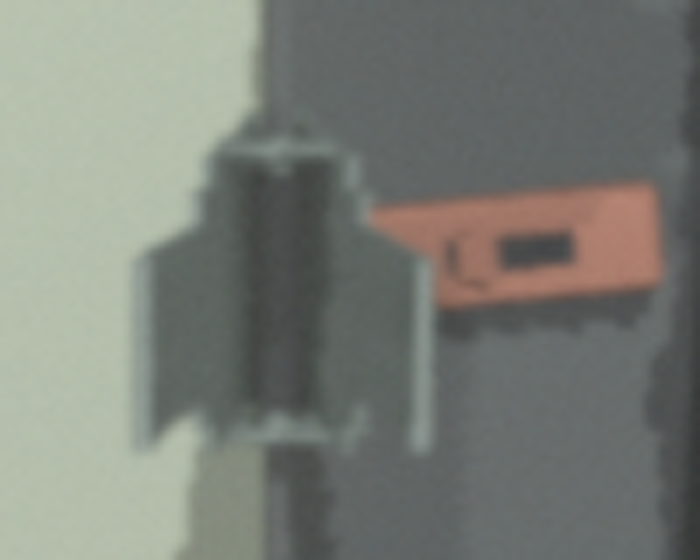

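>>> {"api": "carry_out", "payload": {"translation": [[0.42, 0.55, 2], [0, 0, 2], [0, 0, 2], [0, 0, 2], [0, 0, 2], [0, 0, 1], [0, 0, 0], [0, 0, 0]], "roll": [0, 0, 0, 0, 0, 0, 0, 0]}}

```text
time_s: 3.7
ee_pos: [0.5198, -0.1203, 0.1053]
eef_rot: [[-0.198, 0.98, -0.001], [0.98, 0.198, 0.0], [0.0, -0.001, -1.0]]
wrist_force: [0.5, -0.3, 0.6]
width: 0.0854
grasp_force: 0.0
```

```bash
python3 - <<'E'
from h import *
import pickle
s=r.sense(); im=r.camera('wrist'); pickle.dump((s,im),open('w2.pkl','wb'))
print(s['time_s'],s['ee_pos']); save(im,'w2.png',(100,120,420,360),2.4)
E
```

```text
3.7 [ 0.51978157 -0.12029631  0.1052613 ]
```

View pics/w2.png

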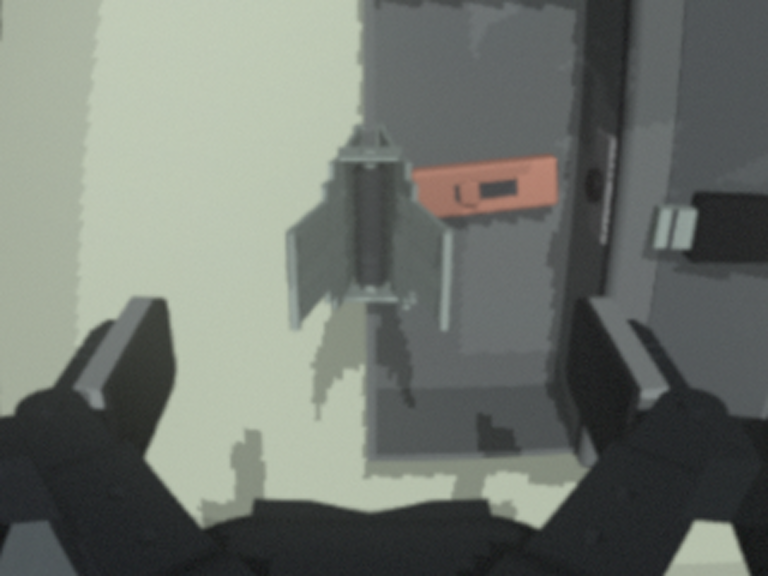

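The clip sits centred between the fingers: lever tips at x≈290 and 447 in this crop, rows 232–328. I'll check the offset.

```bash
python3 - <<'E'
from h import *
import pickle
s,im=pickle.load(open('w2.pkl','rb')); R=np.array(s['eef_rot'])
for u,v in[(290,232),(294,328),(450,232),(446,328)]:
    p=onz('wrist',100+u/2.4,120+v/2.4,.092,s); print(np.round(100*R.T@(p-s['ee_pos']),2))
E
```

```text
[ 1.26 -1.97  1.33]
[-1.37 -1.98  1.33]
[1.27 1.84 1.33]
[-1.36  1.86  1.32]
```

>>> {"api": "carry_out", "payload": {"translation": [[0, -0.06, 1.2], [0, 0, 1.2], [0, 0, 1], [0, 0, 0.8], [0, 0, 0]], "roll": [0, 0, 0, 0, 0]}}

```text
time_s: 4.17
ee_pos: [0.5188, -0.1203, 0.0624]
eef_rot: [[-0.199, 0.98, -0.001], [0.98, 0.199, 0.0], [0.001, -0.001, -1.0]]
wrist_force: [-0.4, -0.5, 0.7]
width: 0.0855
grasp_force: 0.0
```

>>> {"api": "carry_out", "payload": {"translation": [[0, 0, 0], [0, 0, 0], [0, 0, 0], [0, 0, 0], [0, 0, 0], [0, 0, 0], [0, 0, 0], [0, 0, 0]], "roll": [0, 0, 0, 0, 0, 0, 0, 0], "grip": -1}}

```text
time_s: 4.83
ee_pos: [0.5209, -0.1208, 0.0651]
eef_rot: [[-0.199, 0.98, 0.003], [0.98, 0.199, -0.001], [-0.001, 0.003, -1.0]]
wrist_force: [-0.6, 0.5, 14.3]
width: 0.0126
grasp_force: 60.5
```

>>> {"api": "carry_out", "payload": {"translation": [[0, 0, -0.5], [0, 0, -1], [0, 0, -1.5], [0, 0, -2], [0, 0, -2], [0, 0, -1.5], [0, 0, -0.5], [0, 0, 0]], "roll": [0, 0, 0, 0, 0, 0, 0, 0]}}

```text
time_s: 5.5
ee_pos: [0.5201, -0.1206, 0.1549]
eef_rot: [[-0.199, 0.98, 0.003], [0.98, 0.199, -0.001], [-0.001, 0.003, -1.0]]
wrist_force: [0.1, 0.2, -1.2]
width: 0.0125
grasp_force: 58.8
```

```bash
python3 - <<'E'
from h import *
import pickle
s=r.sense(); im=r.camera('wrist'); sc=r.camera('scene'); pickle.dump((s,im,sc),open('w3.pkl','wb'))
print(s['time_s'],s['ee_pos'],s['width'],s['grasp_force'])
a=cv2.resize(im[150:330,140:380],None,fx=2,fy=2); u,v=proj('scene',s['ee_pos']).astype(int); print(u,v)
b=cv2.resize(sc[v-45:v+45,u-38:u+38],None,fx=4,fy=4)
save(np.hstack([a,b[:360]]),'w3.png')
E
```

```text
5.5 [ 0.52011898 -0.12063693  0.15492601] 0.012492083256734695 58.767406940460205
221 195
```

View pics/w3.png

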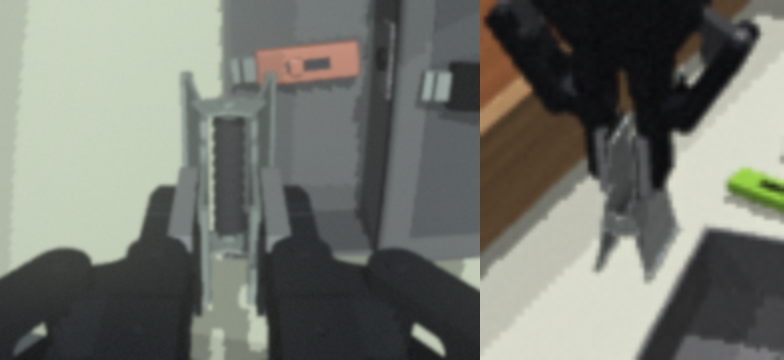

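The clip is held open and clear of the rim, upright between the fingers. In the picture the coil is at (230,120–235), and the metal drive is undisturbed. Next I'll move to a viewpoint beside the wide sheaf.

>>> {"api": "carry_out", "payload": {"translation": [[1.2, 1.2, -0.6], [2.4, 2.4, -0.6], [2.7, 2.7, -0.6], [2.8, 2.7, -0.6], [2.8, 2.7, -0.6], [2.7, 2.7, 0], [2.4, 2.4, 0], [1.6, 1.6, 0]], "roll": [0, 0, 0, 0, 0, 0, 0, 0]}}

```text
time_s: 6.27
ee_pos: [0.6633, 0.1014, 0.1816]
eef_rot: [[-0.201, 0.98, -0.001], [0.98, 0.201, 0.0], [0.001, -0.001, -1.0]]
wrist_force: [1.0, -0.8, -0.6]
width: 0.0124
grasp_force: 58.8
```

>>> {"api": "carry_out", "payload": {"translation": [[0.5, 0.5, 0], [0, 0, 0], [0, 0, 0], [0, 0, 0], [0, 0, 0]], "roll": [-0.7, -0.7, -0.6, -0.2, 0]}}

```text
time_s: 6.68
ee_pos: [0.6658, 0.1043, 0.1818]
eef_rot: [[-0.383, 0.924, -0.002], [0.924, 0.383, -0.0], [0.0, -0.002, -1.0]]
wrist_force: [-0.1, -0.5, -1.3]
width: 0.0127
grasp_force: 58.8
```

```bash
python3 - <<'E'
from h import *
import pickle
s=r.sense(); im=r.camera('wrist'); pickle.dump((s,im),open('w4.pkl','wb'))
print(s['time_s'],s['ee_pos'],np.round(s['eef_rot'],3),s['width']); print([proj('wrist',p,s) for p in([.616,.24,.069],[.647,.16,.069])])
save(im,'w4.png',(120,0,440,240),2.5)
E
```

```text
6.6833 [0.66575678 0.10433691 0.18180418] [[-0.383  0.924 -0.002]
 [ 0.924  0.383 -0.   ]
 [ 0.    -0.002 -1.   ]] 0.012676618404011242
[array([262.41431614,  24.98301436]), array([259.88730863, 122.65251051])]
```

View pics/w4.png

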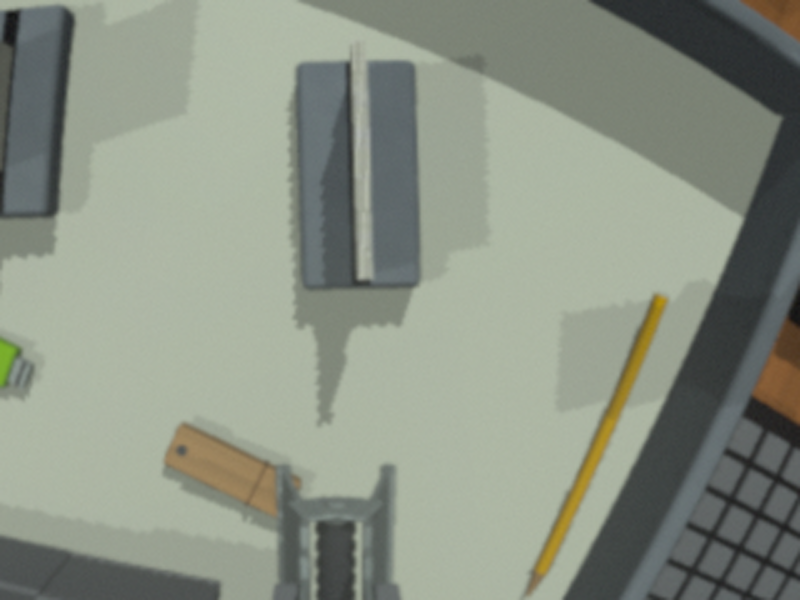

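The sheaf's top edge runs from (358,43) to (366,278) in the crop. The held clip's near end is at (285–389, ~465).

```bash
python3 - <<'E'
from h import *
import pickle
s,im=pickle.load(open('w4.pkl','rb')); R=np.array(s['eef_rot']); t=np.array(s['ee_pos'])
P=[onz('wrist',120+u/2.5,v/2.5,.069,s) for u,v in[(358,43),(366,278)]]
L=[R.T@(p-t)*100 for p in P]
print(np.round(P,4),'tool cm',np.round(L,2)); d=L[0]-L[1]; print('len',np.hypot(*d[:2]),'ang deg of edge from tool x',np.degrees(np.arctan2(d[1],d[0])),'mid',(L[0]+L[1])/2)
b=[R.T@(onz('wrist',120+u/2.5,v/2.5,.024,s)-t)*100 for u,v in[(297,62),(415,62),(302,287),(420,285)]]; print(np.round(b,2))
for n,q in {'coil':(.022,0,.010),'lipL':(.022,-.012,.041),'lipR':(.022,.012,.041),'coilfar':(-.022,0,.01)}.items():
    print(n,np.round((proj('wrist',t+R@np.array(q),s)-[120,0])*2.5))
E
```

```text
[[0.6139 0.2469 0.069 ]
 [0.6483 0.1713 0.069 ]] tool cm [[15.16  0.68 11.29]
 [ 6.85  0.97 11.28]]
len 8.312073252147599 ang deg of edge from tool x -1.9854749806072638 mid [11.00245548  0.82877628 11.28411813]
[[15.65 -1.61 15.79]
 [15.7   3.09 15.78]
 [ 6.33 -1.41 15.79]
 [ 6.45  3.34 15.78]]
coil [338. 509.]
lipL [292. 468.]
lipR [384. 468.]
coilfar [338. 679.]
```

>>> {"api": "carry_out", "payload": {"translation": [[1, 0.08, 0], [2, 0.15, 0], [2.5, 0.2, 0], [2.5, 0.2, 0], [2, 0.15, 0], [1, 0.05, 0], [0, 0, 0], [0, 0, 0]], "roll": [0, 0, 0, 0, 0, 0, -0.4, 0]}}

```text
time_s: 7.4
ee_pos: [0.6316, 0.2099, 0.1833]
eef_rot: [[-0.416, 0.909, -0.0], [0.909, 0.416, -0.0], [-0.0, -0.0, -1.0]]
wrist_force: [-0.5, -0.2, -0.9]
width: 0.0121
grasp_force: 58.8
```

>>> {"api": "carry_out", "payload": {"translation": [[0, 0, 1], [0, 0, 1], [0, 0, 0.7], [0, 0, 0.3], [0, 0, 0], [0, 0, 0]], "roll": [0, 0, 0, 0, 0, 0]}}

```text
time_s: 7.9
ee_pos: [0.632, 0.2089, 0.1528]
eef_rot: [[-0.414, 0.91, -0.001], [0.91, 0.414, -0.0], [0.0, -0.001, -1.0]]
wrist_force: [0.0, -0.6, -0.3]
width: 0.0124
grasp_force: 58.8
```

```bash
python3 - <<'E'
from h import *
import pickle
s=r.sense(); im=r.camera('wrist'); pickle.dump((s,im),open('w5.pkl','wb'))
print(s['time_s'],s['ee_pos'],s['width']); R=np.array(s['eef_rot']);t=np.array(s['ee_pos'])
save(im,'w5.png',(150,80,350,230),4)
for n,q in {'coil':(.022,0,.010),'lipL':(.022,-.012,.041),'lipR':(.022,.012,.041),'edge':(.0425,0,t[2]-.069),'edgefar':(-.0425,0,t[2]-.069)}.items():
    print(n,np.round((proj('wrist',t+R@np.array(q),s)-[150,80])*4))
E
```

```text
7.9 [0.63198794 0.20887151 0.15280518] 0.012426105276998577
coil [422. 494.]
lipL [347. 430.]
lipR [495. 430.]
edge [420. 264.]
edgefar [419. 661.]
```

View pics/w5.png

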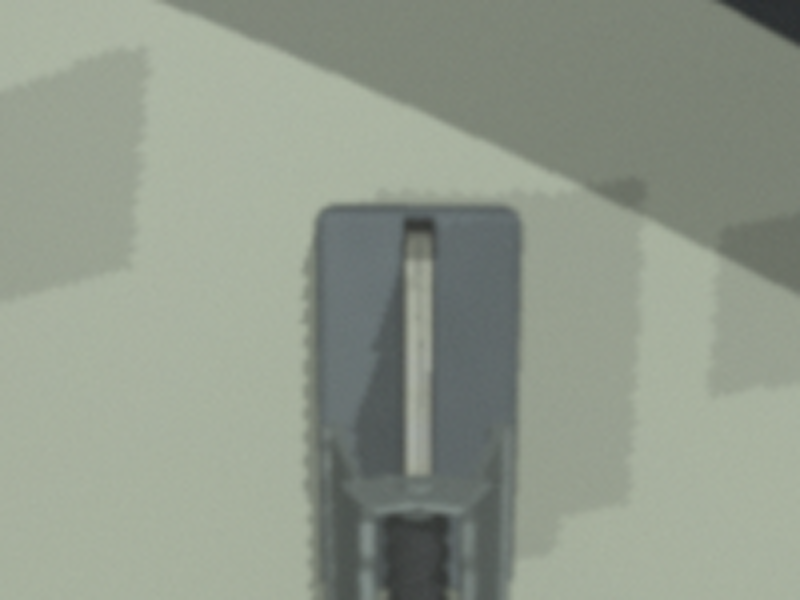

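The sheaf edge at x≈419 lines up with the middle of the clip at x≈420 and is square to it. I'll descend.

>>> {"api": "carry_out", "payload": {"translation": [[0, 0, 0.8], [0, 0, 1.0], [0, 0, 1.0], [0, 0, 1.0], [0, 0, 0.8], [0, 0, 0.7], [0, 0, 0.6], [0, 0, 0.4]], "roll": [0, 0, 0, 0, 0, 0, 0, 0]}}

```text
time_s: 8.62
ee_pos: [0.6317, 0.2091, 0.0892]
eef_rot: [[-0.415, 0.91, -0.001], [0.91, 0.415, -0.0], [0.0, -0.001, -1.0]]
wrist_force: [0.1, 0.9, -1.3]
width: 0.0124
grasp_force: 58.8
```

>>> {"api": "carry_out", "payload": {"translation": [[0, 0, 0], [0, 0, 0], [0, 0, 0], [0, 0, 0], [0, 0, 0]], "roll": [0, 0, 0, 0, 0]}}

```text
time_s: 9.03
ee_pos: [0.6323, 0.2093, 0.0908]
eef_rot: [[-0.415, 0.91, 0.001], [0.91, 0.415, 0.0], [-0.0, 0.001, -1.0]]
wrist_force: [-0.2, -0.2, -0.0]
width: 0.0125
grasp_force: 58.8
```

```bash
python3 - <<'E'
from h import *
s=r.sense(); im=r.camera('wrist'); sc=r.camera('scene')
print(s['time_s'],s['ee_pos'],s['width'],s['wrist_force'])
a=cv2.resize(im[100:250,160:340],None,fx=2.4,fy=2.4); u,v=proj('scene',s['ee_pos']).astype(int)
b=cv2.resize(sc[v-40:v+50,u-38:u+38],None,fx=4,fy=4)
save(np.hstack([a,b]),'w6.png')
R=np.array(s['eef_rot']);t=np.array(s['ee_pos'])
for n,q in {'coil':(.022,0,.010),'edge':(.0425,0,t[2]-.069)}.items(): print(n,np.round((proj('wrist',t+R@np.array(q),s)-[160,100])*2.4))
E
```

```text
9.0333 [0.63233129 0.20930121 0.09081696] 0.012516337168969268 [-0.16909048 -0.16812622 -0.03274943]
coil [229. 248.]
edge [229. 150.]
```

View pics/w6.png

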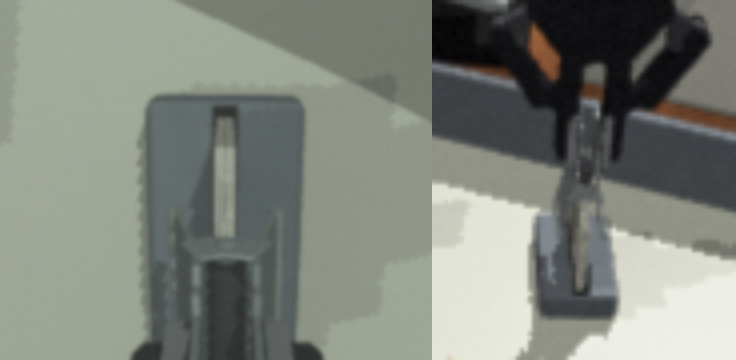

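The card edge (x≈226) lies between the jaws (x≈178 and 278), centred and clear on both sides, with no wrist force. Handing in.

```bash
python3 -c "
from cell import r
print(r.job_done())"
```

```text
the job is handed in; nothing more can be done
None
```

I took the clip off the tray rim and am holding it open and still astride the middle of the wide sheaf's top edge, square to the cards and, by camera and wrist force, not touching them; the job is handed in, but no verdict came back.

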